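# Hang the slotted price board on the sign stand's pin

## Task

Take the tall price board out of the wooden rack and hang it on the headed pin of the sign stand: work the open side of its slot sideways over the pin, gently, until the pin sits in the notch at the slot's end. Let go only once the pin is carrying the board, so it hangs straight on its own, and leave the other things on the counter alone.

Things in the scene. Friction and masses are not known exactly. Their poses are not given: they have to be found in the camera images.
- signboard: Loose upright board, 8 mm thick (x), 120 wide (y), 196 tall (z), 0.15-0.3 kg, aluminium, dark lower panel. Origin: centre of underside; black writing face +x. Outline by height above the origin: panel 0-80 mm, full width; shoulder 80-109, y -60 to +32 only; slot 109-120; bar 128-142, full width; tab 142-196, y -24 to +24. It starts upright in a rack groove.
- slot_mouth (a point): Point on the signboard at y +46, 120 mm above its origin, mid-thickness: on the straight lower edge of the upper lip (y +6 to +60 mm, 120-128 mm high). The slot, 11 mm high (109-120), runs from its closed end at y -6 to the open +y side; beyond the shoulder (y +32 to +60) its mouth is 40 mm high (80-120). Axes as the board's.
- seat (a point): Where the pin's axis passes once seated: on the signboard at y 0, 124 mm above its origin, mid-thickness. It lies in the notch in the slot's upper edge at its closed end: y -6 to +6 mm, its top 128 mm above the board's origin, 8 mm above the lip's edge. Axes as the board's.
- tab (a point): Middle of the board's gripping tab: y 0, 184 mm above the board's origin, mid-thickness; the tab is 8 mm thick along x. Axes as the board's.
- stand: Fixed sign stand: steel foot 130 x 150 x 14 mm, post 24 x 24 mm, its top 228 mm above the counter. Origin: on the counter under the post's axis, z up. A collar clamped on the post (36 in x, 40 in y, 30 mm high, thumb screw on +y to y 40) carries a rigid steel pin, 8 mm in diameter, level along +x at y 0. Collar and pin do not move under load.
- pin_line (a point): Point of the stand at x 25, y 0, 205 mm up, axes as the stand's: middle of the pin's free length and of its height range. The pin is set by hand: its true axis is 0-10 mm above or below this point, not measured. It is free from the collar's face (stand x 18) to its head (x 32; 24 mm wide, 4 thick); the board belongs in that 14 mm gap, parallel to the stand's y.
- rack: Fixed wooden rack, 110 (x) x 150 (y) x 40 mm high, with two grooves along its y at x = -25 and +25 mm, 11 mm wide, their floor 10 mm above the counter. Origin: centre of its underside. One groove holds the signboard, the other the low board.
- lowboard: Bystander: a lower board, 8 x 100 x 110 mm (its top 120 mm above the counter), with a closed square hole and no tab, upright in the other groove. Origin: centre of its underside.
- pitcher: Bystander: steel pitcher with a handle, 84 mm wide, 105 mm tall. Origin: centre of its underside.
- syrup: Bystander: amber bottle, 54 mm wide, 150 mm tall. Origin: centre of its underside.
- jar: Bystander: glass jar, 72 mm wide, 100 mm tall. Origin: centre of its underside.
- cup: Bystander: paper cup, 76 mm wide, 95 mm tall. Origin: centre of its underside.
- coffee_bag: Bystander: coffee bag, 60 x 90 x 150 mm tall. Origin: centre of its underside.
- spoon: Bystander: spoon lying flat on the counter.
Things that resemble listed ones, but are neither listed nor needed, are in the scene too. What is shaped like the signboard but blue is not meant.

How it is judged:
By the outcome, as a careful person would: the job done as asked, in the order asked, and still so for the second after the job is handed in, with the robot touching nothing.
It also fails if it takes over 64 s, if anything falls off the work surface, if the arm or the gripper's body presses on something with over 40 N, if the wrist force passes 120 N, or if a joint passes its speed limit or range.

## Robot

A 6-joint arm with a two-finger parallel gripper is mounted at the origin on the work surface. World frame = base frame: x ahead of the robot, y to its left, z up, the work surface at z = 0. Lengths are in m, angles in rad, forces in N, time in s.
With the tool pointing down it reaches from about 0.225 to 0.875 m from the base axis. Payload 3.4 kg.
Tool frame: the origin (TCP) lies at the very end of the fingers, on their centre line; the grasp point (between the pads) lies 19 mm behind it (manip.hold_point_z is the distance from the TCP to the grasp point, in m); z points along the fingers, x is the direction in which the jaws open and shut, and the axes are right-handed (so a half turn about z gives the same grasp; the last joint's range is limited). The gripper opens to 85 mm and grips with 20 to 120 N. Pads are 22 mm wide; open, the fingers measure 114 mm over their backs; the gripper's body (76 mm by 85 mm) begins 54 mm behind the grasp point. The pads swing forward as they close: fully open they stand 13 mm farther back than shut.
Start: joints at [0.98, 0.276, 1.505, -0, 1.361, -0.121], TCP at [0.26, 0.513, 0.231] pointing down, gripper open.
Joint ranges: [-2.89, 2.89], [-0.75, 2.08], [0.22, 2.7], [-1.18, 4.32], [0.11, 2.71], [-2.7, 2.7]. Speed limits (rad/s): [2.57, 2.57, 3.14, 3.14, 3.14, 3.14].

## Interface

Orientations are given as a unit quaternion [w, x, y, z].
In Python, from rig import telemetry, cams, manip, finder gives the robot as it stands. The module is installed in compiled form; this text tells all that it offers.
- The arm moves only by the tool carry_out, never from a script. Its argument "rows" is a list that holds one entry, the list of rows, each a list of 5 numbers: the gripper's target within -1 to 1 (fully open at 1, half-way at 0, shut at -1), then the shift along the world's x, y, z in cm, then the turn about the world's z in rad. A call has 1 to 12 rows; each row shifts and turns the commanded pose from where the row before left it; what a row does not reach is not made up. A row lasts 1/10 s, in which the tool goes at most 50 mm and 8.59 degrees, less where a joint would pass 70% of its speed; a pose out of reach is approached as far as the arm can. A call with a gripper value outside its range is refused whole. The fingers move at their own pace and stop on an object; "force" is the grip in N (left out, the last holds). Time passes only in rows, so rows that do not move let the fingers close. It gives the time, the measured TCP pose, the force and the opening at its end, in the units of the state.
- telemetry.get_state(): the state, without advancing time (a new reading comes with each control period).
- cams.get_image(name): name is "scene" or "top" or "wrist"; returns a dict with "image" (384x512x3 uint8, red, green, blue), "camera_matrix" (3x3 intrinsics, pixels), "eye" and "attitude" of the camera in the world. Camera axes: x right, y down, z forward; pixel columns grow to the right and rows downward; lengths in m; the calibration is good to about 2 mm. A picture is of the moment at which its call begins. There is no depth.
- manip.sign_off(): hands the job in, once; it reports no verdict.
Trained networks look in a picture, given as the dict that the camera call returned (one of the last four; its "shot" number tells which), for a name from the list of things; names that differ only in an ending like _2 or _b are one class to them, and where a whole thing is asked for, a point or a joint stands for the part that bears it (a point fixed in the world has none). Each returns a list of dicts, best first, with "confidence" (0 to 1); they miss things now and then, are a little off and sometimes report something else, mostly with a low value. They report only what shows in the picture. A call takes as long as a camera call. They do not tell look-alikes from the thing itself.
- finder.boxes_of(picture, thing): "xy" ([column, row] in pixels, amid what is visible of it).
The state is a dict: "clock": time; "qpos": joint angles; "qd": joint speeds; "effort": joint torques, N m; "position": TCP position; "ee_rot": TCP orientation; "contact_force": force on the tool from outside, world axes, zero at the start; "moment": the same for the moment, N m; "width": finger opening in m.
Only numpy, scipy, OpenCV 4.12 (cv2) and the standard library are available. Lean on these libraries where they do the work, as an engineer would, in place of code of your own. Each camera call takes 0.05 s, during which the arm holds its last target.

## Working session

There is one attempt and no reset: what is moved stays moved. The work goes in short steps, Python scripts to look and compute and a tool call to move; the robot and the scene stay as the last step left them, time stands still between calls to the robot, and variables do not carry over. Pictures are saved under pics/ and viewed, and the job is handed in when it is done.

Besides the shell and the picture viewer there is one more tool, called after "Request:" by a JSON object that holds its "name" and its "arguments". carry_out: Moves the arm, as the interface text tells. Its arguments: {"type":"object","properties":{"rows":{"type":"array","items":{"type":"array","items":{"type":"array","items":{"type":"number"}}}},"force":{"type":"number"}},"required":["rows"]}

```bash
mkdir -p pics; cat > h.py <<'E'
import numpy as np, cv2
from rig import telemetry, cams, manip, finder
def shot(name, fn=None):
    p=cams.get_image(name)
    if fn: cv2.imwrite('pics/'+fn, cv2.cvtColor(p['image'],cv2.COLOR_RGB2BGR))
    return p
E
python3 - <<'E'
from h import *
s=telemetry.get_state()
print(s)
for n in ['scene','top','wrist']:
    p=shot(n,n+'0.png'); print(n,p['camera_matrix'],p['eye'],p['attitude'],p['shot'])
    for t in ['signboard','stand','rack','lowboard','tab','seat','slot_mouth','pin_line']:
        print(t,[(np.round(d['xy']).tolist(),round(d['confidence'],2)) for d in finder.boxes_of(p,t)])
print(telemetry.get_state()['clock'], manip.hold_point_z)
E
```

```text
{'clock': 0.0, 'qpos': array([ 9.79977642e-01,  2.76592833e-01,  1.50614951e+00,  1.72581150e-05,
        1.36068490e+00, -1.21049900e-01]), 'qd': array([-0.00090159, -0.00010345, -0.00124339, -0.00064002,  0.00022827,
       -0.00079173]), 'effort': array([-1.65898873e-03, -4.16788495e+01, -2.45802891e+01, -3.00553902e-04,
        1.09001613e-02, -2.85937512e-05]), 'position': array([0.26001795, 0.51225508, 0.23043441]), 'ee_rot': array([ 3.74274611e-04,  8.52256455e-01,  5.23123402e-01, -8.37507009e-04]), 'contact_force': array([-0.27227696, -0.35246238,  0.30443245]), 'moment': array([0.06809225, 0.02245173, 0.02349259]), 'width': 0.08484482365759065}
scene [[352.81366577   0.         257.35956709]
 [  0.         352.81366577 196.29286416]
 [  0.           0.           1.        ]] [1.04989446 0.20979019 1.07882266] [-0.13349436  0.49490104  0.82858136 -0.22517804] 1
signboard [([147.0, 172.0], 0.75), ([228.0, 153.0], 0.71)]
stand [([319.0, 252.0], 0.73)]
rack [([235.0, 180.0], 0.86)]
lowboard [([227.0, 173.0], 0.77), ([321.0, 252.0], 0.51), ([346.0, 228.0], 0.3)]
tab [([143.0, 16
[... 368 characters left out ...]
70188321  0.71021908 -0.03658813] 2
signboard [([395.0, 177.0], 0.96), ([327.0, 234.0], 0.63)]
stand [([190.0, 189.0], 0.9)]
rack [([313.0, 226.0], 0.68)]
lowboard []
tab [([325.0, 234.0], 0.66), ([399.0, 175.0], 0.62)]
seat [([331.0, 236.0], 0.58), ([396.0, 177.0], 0.55)]
slot_mouth [([395.0, 177.0], 0.97), ([328.0, 232.0], 0.5), ([191.0, 193.0], 0.21)]
pin_line [([190.0, 192.0], 0.9)]
wrist [[266.49749629   0.         258.48174811]
 [  0.         266.49749629 192.14610161]
 [  0.           0.           1.        ]] [0.19782808 0.54467152 0.37316437] [0.11822922 0.84423433 0.51765861 0.07293698] 3
signboard []
stand []
rack []
lowboard []
tab []
seat []
slot_mouth []
pin_line []
1.35 0.0187
```

```bash
python3 - <<'E'
import cv2
for n in ['scene','top']:
    i=cv2.imread(f'pics/{n}0.png'); 
    if n=='scene': c=i[110:310,110:410]
    else: c=i[110:310,140:440]
    cv2.imwrite(f'pics/{n}0c.png',cv2.resize(c,None,fx=2.6,fy=2.6,interpolation=cv2.INTER_CUBIC))
E
```

```text
(no output)
```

View pics/scene0.png

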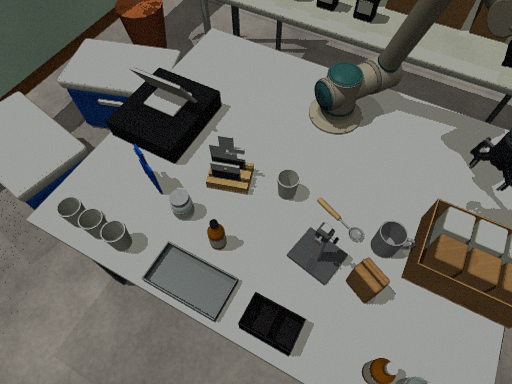

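View pics/top0.png

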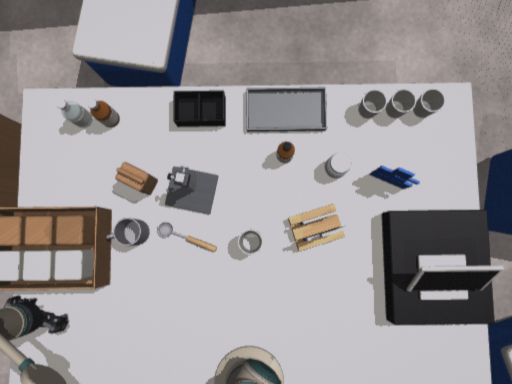

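View pics/scene0c.png

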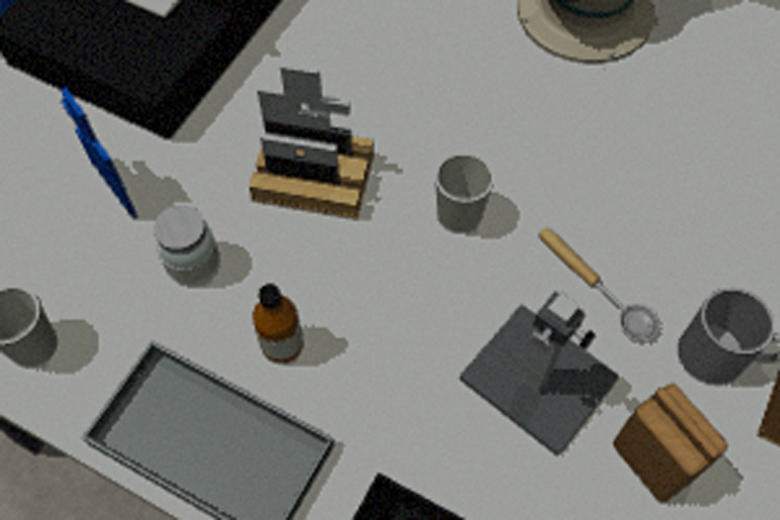

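View pics/top0c.png

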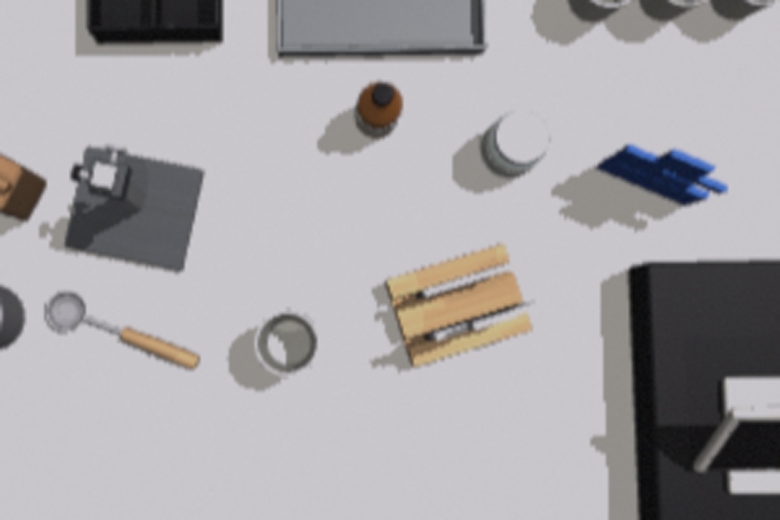

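```bash
cat >> h.py <<'E'
from scipy.spatial.transform import Rotation as R
def Rq(q): return R.from_quat([q[1],q[2],q[3],q[0]]).as_matrix()
def proj(p,X):
    X=np.atleast_2d(X); c=(X-p['eye'])@Rq(p['attitude']); uv=c@np.array(p['camera_matrix']).T
    return uv[:,:2]/uv[:,2:]
def ray(p,uv):
    d=np.linalg.solve(p['camera_matrix'],[uv[0],uv[1],1.]); return Rq(p['attitude'])@d
def atz(p,uv,z):
    d=ray(p,uv); return p['eye']+d*(z-p['eye'][2])/d[2]
CAL={'scene':dict(camera_matrix=np.array([[352.81366577,0,257.35956709],[0,352.81366577,196.29286416],[0,0,1]]),eye=np.array([1.04989446,0.20979019,1.07882266]),attitude=[-0.13349436,0.49490104,0.82858136,-0.22517804]),
'top':dict(camera_matrix=np.array([[437.83590754,0,257.46773216],[0,437.83590754,192.04170656],[0,0,1]]),eye=np.array([0.43426211,-0.04151577,1.41374296]),attitude=[0.04012635,-0.70188321,0.71021908,-0.03658813])}
E
python3 - <<'E'
from h import *
T,S=CAL['top'],CAL['scene']
print('rot top',Rq(T['attitude']).round(2))
c=lambda u,v:(140+u/2.6,110+v/2.6)
for nm,uv in dict(footTR=c(203,170),footBR=c(183,271),footBL=c(66,248),footTL=c(82,150)).items(): print(nm,atz(T,uv,0.014).round(3))
print('post',atz(T,c(102,176),.228).round(3))
for nm,uv in dict(rTR=c(506,245),rBR=c(532,328),rBL=c(413,366),rTL=c(387,284)).items(): print(nm,atz(T,uv,0.04).round(3))
print('cup',atz(T,(251,243),.09),'jar',atz(T,(338,166),.1),'syrup',atz(T,(286,150),.15))
Rt=Rq([3.74274611e-04,8.52256455e-01,5.23123402e-01,-8.37507009e-04]);Rc=Rq([0.11822922,0.84423433,0.51765861,0.07293698])
print((Rt.T@Rc).round(3), Rt.T@(np.array([0.19782808,0.54467152,0.37316437])-[0.26001795,0.51225508,0.23043441]), Rt.round(2))
E
```

```text
rot top [[-0.01 -0.99  0.11]
 [-1.    0.01  0.  ]
 [-0.01 -0.11 -0.99]]
footTR [0.643 0.091 0.014]
footBR [0.517 0.116 0.014]
footBL [0.547 0.261 0.014]
footTL [0.67  0.242 0.014]
post [0.606 0.177 0.228]
rTR [ 0.543 -0.278  0.04 ]
rBR [ 0.442 -0.306  0.04 ]
rBL [ 0.399 -0.162  0.04 ]
rTL [ 0.497 -0.133  0.04 ]
cup [ 0.42483906 -0.01451911  0.09      ] jar [ 0.65399549 -0.28106069  0.1       ] syrup [ 0.6950299  -0.12108571  0.15      ]
[[ 1.    -0.002  0.002]
 [ 0.001  0.961  0.275]
 [-0.003 -0.275  0.961]] [ 0.00049286 -0.07016132 -0.14271438] [[ 0.45  0.89 -0.  ]
 [ 0.89 -0.45 -0.  ]
 [-0.   -0.   -1.  ]]
```

Request:
{"name": "carry_out", "arguments": {"rows": [[[1,0,0,3,-0.1],[1,2,-2,3,-0.12],[1,3,-3,2,-0.12],[1,3,-3,2,-0.12],[1,3,-3,0,-0.12],[1,3,-3,0,-0.12],[1,3,-3,0,-0.12],[1,3,-3,0,-0.12],[1,3,-3,0,-0.12],[1,3,-3,0,-0.12],[1,3,-3,0,-0.1],[1,3,-3,0,0]]]}}

```text
clock: 2.55
position: [0.5814, 0.1913, 0.3314]
ee_rot: [-0.0, 0.996, -0.09, 0.0]
contact_force: [0.9, 1.1, 0.5]
width: 0.0855
```

```bash
python3 - <<'E'
from h import *
s=telemetry.get_state(); print(s['clock'],s['position'],np.degrees(np.arctan2(*(Rq(s['ee_rot'])[:2,0][::-1]))),s['qpos'].round(2))
p=shot('wrist','w1.png'); np.save('w1.npy',p,allow_pickle=True)
print(p['eye'])
E
```

```text
2.55 [0.58139101 0.19134209 0.33140865] -10.360869698766809 [0.2  0.3  1.23 0.   1.61 0.39]
[0.59346065 0.26023309 0.47324725]
```

View pics/w1.png

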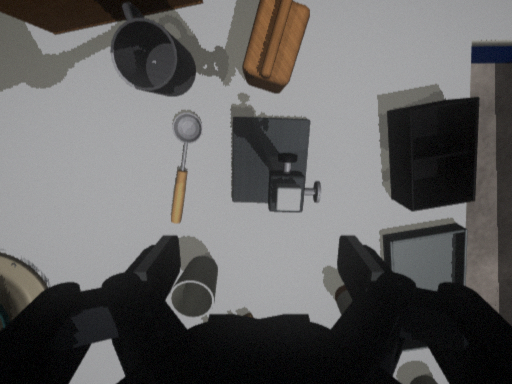

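Request:
{"name": "carry_out", "arguments": {"rows": [[[1,0.5,-4,-1,0],[1,0.5,-4,-1,0],[1,0.5,-4,-1,0],[1,0.5,-4,-1,0],[1,0,0,0,0],[1,0,0,0,0]]]}}

```text
clock: 3.2
position: [0.6002, 0.0322, 0.291]
ee_rot: [-0.0, 0.996, -0.09, -0.0]
contact_force: [0.6, 0.6, 0.4]
width: 0.0855
```

```bash
python3 - <<'E'
from h import *
s=telemetry.get_state(); print(s['clock'],s['position'])
p=shot('wrist','w2.png'); np.save('w2.npy',p,allow_pickle=True)
print(p['eye'])
i=cv2.imread('pics/w1.png'); j=cv2.imread('pics/w2.png')
cv2.imwrite('pics/w1c.png',cv2.resize(i[105:235,220:340],None,fx=4.5,fy=4.5,interpolation=cv2.INTER_CUBIC))
E
```

```text
3.2 [0.60019171 0.03217691 0.29095902]
[0.61245569 0.10098231 0.43282241]
```

View pics/w1c.png

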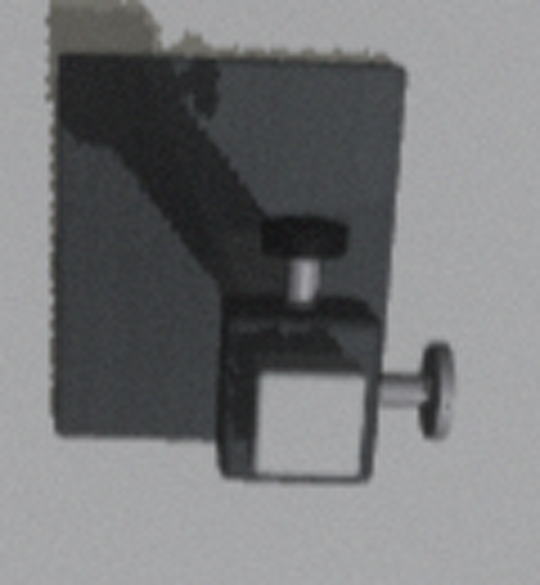

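View pics/w2.png

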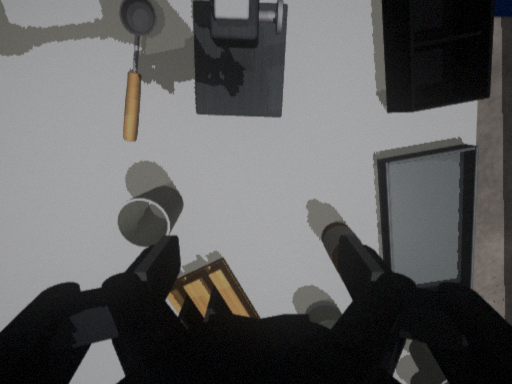

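```bash
python3 - <<'E'
from h import *
j=cv2.imread('pics/w2.png')
cv2.imwrite('pics/w2c.png',cv2.resize(j[0:130,180:300],None,fx=4.5,fy=4.5,interpolation=cv2.INTER_CUBIC))
E
```

```text
(no output)
```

View pics/w2c.png

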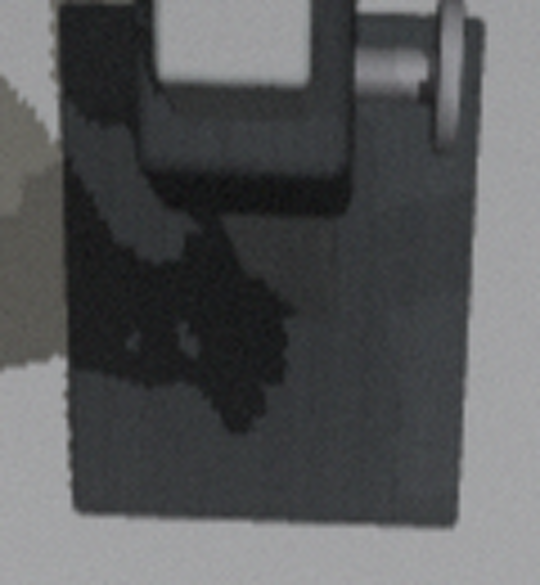

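```bash
cat > fit.py <<'E'
from h import *
from scipy.optimize import least_squares
w1=np.load('w1.npy',allow_pickle=True).item(); w2=np.load('w2.npy',allow_pickle=True).item()
a=lambda u,v:(220+u/4.5-.39,105+v/4.5-.39); b=lambda u,v:(180+u/4.5-.39,v/4.5-.39)
P=12e-3
def obs(h):
    return [(0,(-P,P,.228),a(257,373)),(0,(P,P,.228),a(366,373)),(0,(P,-P,.228),a(363,475)),(0,(-P,-P,.228),a(256,475)),
     (0,(.0245,0,h),a(400,390)),(0,(.034,0,h),a(437,390)),
     (1,(-P,-P,.228),b(157,83)),(1,(P,-P,.228),b(311,83)),
     (1,(.0245,0,h),b(390,73)),(1,(.034,0,h),b(450,72))]
foot=[(0,(-1,1),a(60,57)),(0,(1,1),a(404,66)),(0,(-1,-1),a(57,433)),(1,(-1,-1),b(75,513)),(1,(1,-1),b(456,524))]
def f(q,full=False):
    x,y,yaw,h,fx,fy=q[:6]; r=[]
    Rz=R.from_euler('z',yaw).as_matrix(); W=[w1,w2]
    for k,X,uv in obs(h)+[(k,(fx+s[0]*.065,fy+s[1]*.075,.014),uv) for k,s,uv in foot]:
        X=Rz@np.array(X)+[x,y,0]
        X=X+np.r_[q[6+3*k:9+3*k]]
        r+=list(proj(W[k],X)[0]-uv)
    return np.r_[r,np.array(q[6:12])/.0015]
q=least_squares(f,[.6,.177,-.18,.205,0,0]+[0]*6)
print('x,y',q.x[:2].round(4),'yaw',np.degrees(q.x[2]),'h',q.x[3],'foot',q.x[4:6].round(4),'off',q.x[6:].round(4))
print(q.fun[:-6].reshape(-1,2).round(1).tolist()); 
J=q.jac; print('sd',np.sqrt(np.diag(np.linalg.inv(J.T@J)))[:4]*.6)
E
python3 fit.py
```

```text
x,y [0.6085 0.1789] yaw -11.917199822453197 h 0.19701208587022284 foot [-0.01    0.0003] off [ 0.     -0.0001 -0.0015 -0.      0.0001 -0.0009]
[[0.2, -0.6], [1.0, -0.0], [-0.1, 0.9], [-0.7, 0.3], [-0.4, -0.1], [0.2, 0.1], [-0.7, -0.6], [0.5, 0.5], [0.6, -0.4], [-0.5, 0.2], [-0.9, -1.0], [0.7, -0.8], [-0.1, 1.3], [-0.5, 0.4], [0.7, 0.3]]
sd [0.00065918 0.00068443 0.0040525  0.00094637]
```

Request:
{"name": "carry_out", "arguments": {"rows": [[[1,-2,-4,0.5,0.1],[1,-2,-4,0.5,0.1],[1,-2,-4,0,0.1],[1,-3,-4,0,0.1],[1,-3,-4,0,0.07],[1,-3,-4,0,0],[1,0,-1,0,0],[1,0,0,0,0],[1,0,0,0,0]]]}}

```text
clock: 4.15
position: [0.4513, -0.2159, 0.3017]
ee_rot: [-0.0, 0.989, 0.146, 0.001]
contact_force: [0.6, -0.2, -0.1]
width: 0.0846
```

```bash
python3 - <<'E'
from h import *
p=shot('wrist','w3.png'); np.save('w3.npy',p,allow_pickle=True)
print(p['eye'])
j=cv2.imread('pics/w3.png')
cv2.imwrite('pics/w3b.png',cv2.resize(j,None,fx=1.5,fy=1.5,interpolation=cv2.INTER_CUBIC))
for t in ['tab','seat','slot_mouth','signboard','lowboard']: print(t,[(np.round(d['xy'],1).tolist(),round(d['confidence'],2)) for d in finder.boxes_of(p,t)])
E
```

```text
[ 0.43067659 -0.14891294  0.44351346]
tab [([251.7, 192.7], 0.92), ([324.3, 305.4], 0.82)]
seat [([257.0, 194.9], 0.96), ([325.0, 304.5], 0.91)]
slot_mouth [([256.5, 191.7], 0.9), ([322.9, 307.6], 0.81)]
signboard [([321.3, 309.3], 0.94), ([253.6, 193.9], 0.76)]
lowboard [([286.0, 175.6], 0.75), ([254.0, 191.2], 0.33)]
```

View pics/w3b.png

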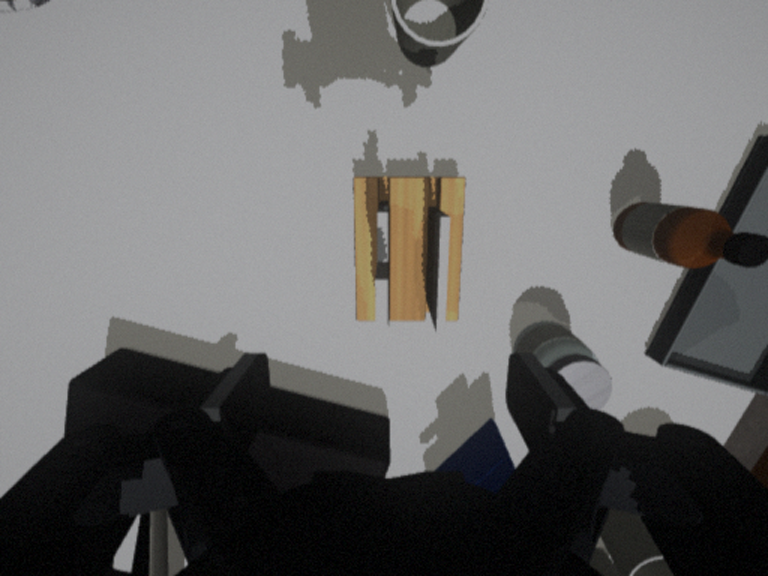

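```bash
python3 - <<'E'
from h import *
j=cv2.imread('pics/w3.png')
cv2.imwrite('pics/w3c.png',cv2.resize(j[110:230,225:320],None,fx=6,fy=5,interpolation=cv2.INTER_CUBIC))
E
```

```text
(no output)
```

View pics/w3c.png

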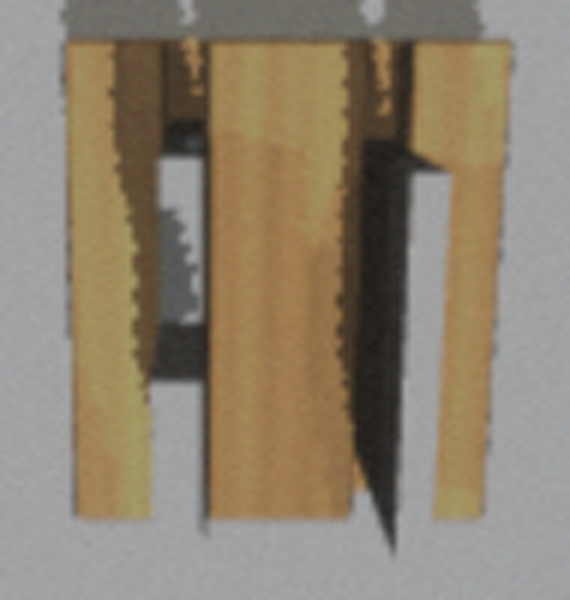

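```bash
python3 - <<'E'
from h import *
p=np.load('w3.npy',allow_pickle=True).item()
c=lambda u,v:(225+u/6-.4,110+v/5-.4)
A=[atz(p,c(u,380),.206) for u in (150,206)]; B=[atz(p,c(u,155),.152) for u in (160,206)]
th=np.radians(16.8); y=np.array([-np.sin(th),np.cos(th),0]);x=np.array([np.cos(th),np.sin(th),0])
a=(A[0]+A[1])/2; b=(B[0]+B[1])/2
print(A,B); print('w',np.linalg.norm(A[0]-A[1]),np.linalg.norm(B[0]-B[1]))
print('center from tab',a-y*.024,'from bar',b-y*.060)
# rack edges z=.04
C=[atz(p,c(*q),.04) for q in [(67,42),(512,42),(80,518),(483,518)]]; print(np.round(C,4)); 
d=C[1]-C[0]; print(np.degrees(np.arctan2(d[1],d[0])),np.linalg.norm(d)); d=C[0]-C[2]; print(np.degrees(np.arctan2(-d[0],d[1]))); d=C[1]-C[3]; print(np.degrees(np.arctan2(-d[0],d[1])))
d=b-a; print('tabbar yaw',np.degrees(np.arctan2(-d[0],d[1])), np.linalg.norm(d[:2]))
ed=[(c(158,155),.152),(c(206,155),.152)]
s=telemetry.get_state(); X=Rq(s['ee_rot']); print(s['position'],np.degrees(np.arctan2(X[1,0],X[0,0])))
E
```

```text
[array([ 0.44104536, -0.2099254 ,  0.206     ]), array([ 0.44927309, -0.20746165,  0.206     ])] [array([ 0.43116415, -0.17517656,  0.152     ]), array([ 0.43908008, -0.17280263,  0.152     ])]
w 0.008588691403960553 0.008264225880774254
center from tab [ 0.45209599 -0.23166919  0.206     ] from bar [ 0.45246402 -0.23142876  0.152     ]
[[ 0.4006 -0.1606  0.04  ]
 [ 0.5042 -0.1295  0.04  ]
 [ 0.4431 -0.302   0.04  ]
 [ 0.5468 -0.271   0.04  ]]
16.70455269461874 0.10821861407561088
16.72045133884112
16.717777990748164
tabbar yaw 16.130989786938134 0.03612625597212333
[ 0.45089557 -0.21625622  0.30126825] 16.785564316144786
```

Request:
{"name": "carry_out", "arguments": {"rows": [[[1,0.1,-0.8,0,0],[1,0,-0.7,-2,0],[1,0,0,-4,0],[1,0,0,-3,0],[1,0,0,-2,0],[1,0,0,-1.6,0],[1,0,0,0,0],[1,0,0,0,0]]], "force": 50}}

```text
clock: 5.25
position: [0.4516, -0.2327, 0.1755]
ee_rot: [0.0, 0.989, 0.145, 0.0]
contact_force: [0.4, -0.8, -0.5]
width: 0.0854
```

```bash
python3 - <<'E'
from h import *
p=shot('wrist','w4.png'); np.save('w4.npy',p,allow_pickle=True)
s=telemetry.get_state(); X=Rq(s['ee_rot']); print(s['position'],np.degrees(np.arctan2(X[1,0],X[0,0])),s['contact_force'])
E
```

```text
[ 0.45198508 -0.23291155  0.17612844] 16.673949682641513 [-0.04633658 -0.16163093  0.92979356]
```

View pics/w4.png

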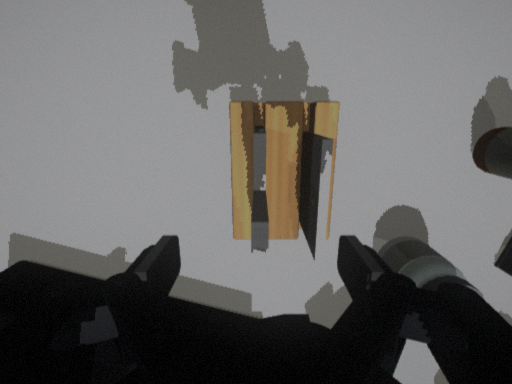

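Request:
{"name": "carry_out", "arguments": {"rows": [[[-1,0,0,0,0],[-1,0,0,0,0],[-1,0,0,0,0],[-1,0,0,0,0],[-1,0,0,0,0],[-1,0,0,0,0],[-1,0,0,0,0],[-1,0,0,0,0],[-1,0,0,0,0],[-1,0,0,0,0]]], "force": 50}}

```text
clock: 6.3
position: [0.4516, -0.2324, 0.1756]
ee_rot: [0.0, 0.989, 0.145, 0.0]
contact_force: [0.5, -1.1, 3.2]
width: 0.0072
```

```bash
python3 - <<'E'
from h import *
s=telemetry.get_state(); X=Rq(s['ee_rot']); print(s['clock'],s['width'],s['position'],np.degrees(np.arctan2(X[1,0],X[0,0])),s['contact_force'],s['moment'])
E
```

```text
6.3 0.007194828235403281 [ 0.45156792 -0.23243529  0.17556135] 16.671241917949402 [ 0.4712545  -1.11567612  3.21131329] [ 0.01323356 -0.02482196 -0.01160711]
```

Request:
{"name": "carry_out", "arguments": {"rows": [[[-1,0,0,0.5,0],[-1,0,0,1,0],[-1,0,0,1,0],[-1,0,0,2,0],[-1,0,0,3,0],[-1,0,0,4,0],[-1,0,0,4,0],[-1,0,0,0,0],[-1,0,0,0,0],[-1,0,0,0,0]]]}}

```text
clock: 7.3
position: [0.4505, -0.2317, 0.3291]
ee_rot: [-0.001, 0.989, 0.145, -0.001]
contact_force: [-0.7, -0.7, -3.0]
width: 0.0074
```

```bash
python3 - <<'E'
from h import *
s=telemetry.get_state(); X=Rq(s['ee_rot']); print(s['clock'],s['width'],s['position'],np.degrees(np.arctan2(X[1,0],X[0,0])),s['contact_force'],s['moment'])
th=np.radians(-11.9); O=np.array([.6085,.1789]);ex=np.array([np.cos(th),np.sin(th)]);ey=np.array([-np.sin(th),np.cos(th)])
print('ex',ex,'ey',ey,'start',O+.025*ex-.09*ey,'seat',O+.025*ex)
p=shot('scene','s5.png'); i=cv2.imread('pics/s5.png'); cv2.imwrite('pics/s5c.png',cv2.resize(i[90:290,150:400],None,fx=3,fy=3,interpolation=cv2.INTER_CUBIC))
p=shot('wrist','w5.png'); np.save('w5.npy',p,allow_pickle=True)
E
```

```text
7.3 0.007378508887551567 [ 0.45046385 -0.23169112  0.32905528] 16.6745051027386 [-0.65121771 -0.67912221 -3.03310811] [-0.01367226 -0.04375911  0.04574743]
ex [ 0.97850899 -0.20620419] ey [0.20620419 0.97850899] start [0.61440435 0.08567909] seat [0.63296272 0.1737449 ]
```

View pics/s5c.png

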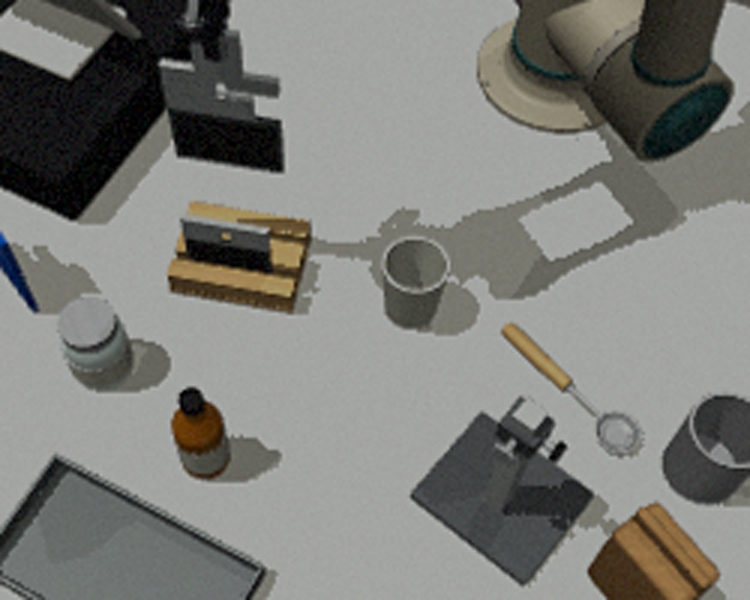

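View pics/w5.png

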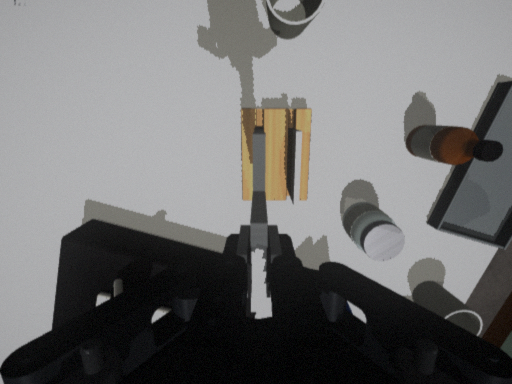

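Request:
{"name": "carry_out", "arguments": {"rows": [[[-1,0.5,1.5,0,-0.02],[-1,1.5,2.5,0,-0.06],[-1,2,3.5,0,-0.06],[-1,2,3.5,0,-0.06],[-1,2,3.5,0,-0.06],[-1,2,3.5,0,-0.06],[-1,2,3.5,0,-0.06],[-1,1.9,3.5,0,-0.06],[-1,1.5,2.7,0,-0.06],[-1,0.5,2,0,0],[-1,0,0,0,0],[-1,0,0,0,0]]]}}

```text
clock: 8.6
position: [0.6098, 0.0648, 0.3288]
ee_rot: [0.001, 0.995, -0.104, -0.001]
contact_force: [-0.4, -0.6, -2.0]
width: 0.0073
```

```bash
cat >> h.py <<'E'
th=np.radians(-11.9); O=np.array([.6085,.1789]);ex=np.array([np.cos(th),np.sin(th)]);ey=np.array([-np.sin(th),np.cos(th)])
def st():
    s=telemetry.get_state(); X=Rq(s['ee_rot']); d=s['position'][:2]-O
    print('t',s['clock'],'w',round(s['width'],4),'pos',s['position'].round(4),'yaw',np.degrees(np.arctan2(X[1,0],X[0,0])).round(2),'F',s['contact_force'].round(2),'M',s['moment'].round(3),'stand xy',(d@ex).round(4),(d@ey).round(4))
    return s
E
python3 - <<'E'
from h import *
st()
p=shot('wrist','w6.png'); np.save('w6.npy',p,allow_pickle=True)
E
```

```text
t 8.6 w 0.0073 pos [0.6098 0.0648 0.3288] yaw -11.92 F [-0.41 -0.64 -2.04] M [-0.019 -0.02  -0.075] stand xy 0.0248 -0.1114
```

View pics/w6.png

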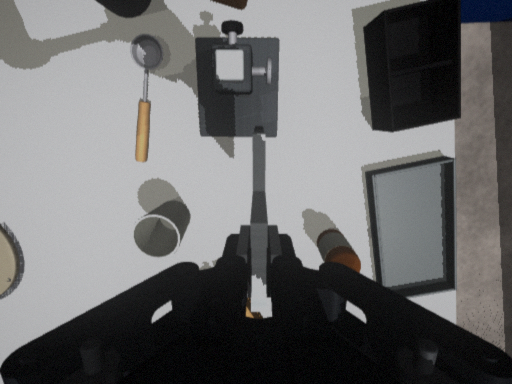

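Request:
{"name": "carry_out", "arguments": {"rows": [[[-1,0,0,-2,0],[-1,0,0,-2,0],[-1,0,0,-2,0],[-1,0,0,-1,0],[-1,0,0,0,0],[-1,0,0,0,0]]]}}

```text
clock: 9.25
position: [0.6106, 0.0641, 0.261]
ee_rot: [0.0, 0.995, -0.105, 0.001]
contact_force: [-0.2, -0.1, -2.3]
width: 0.0073
```

```bash
python3 - <<'E'
from h import *
st()
p=shot('wrist','w7.png'); np.save('w7.npy',p,allow_pickle=True)
j=cv2.imread('pics/w7.png')
cv2.imwrite('pics/w7c.png',cv2.resize(j[0:200,190:320],None,fx=4,fy=3,interpolation=cv2.INTER_CUBIC))
E
```

```text
t 9.25 w 0.0073 pos [0.6106 0.0641 0.261 ] yaw -12.02 F [-0.17 -0.13 -2.28] M [-0.041 -0.022 -0.061] stand xy 0.0257 -0.1119
```

View pics/w7c.png

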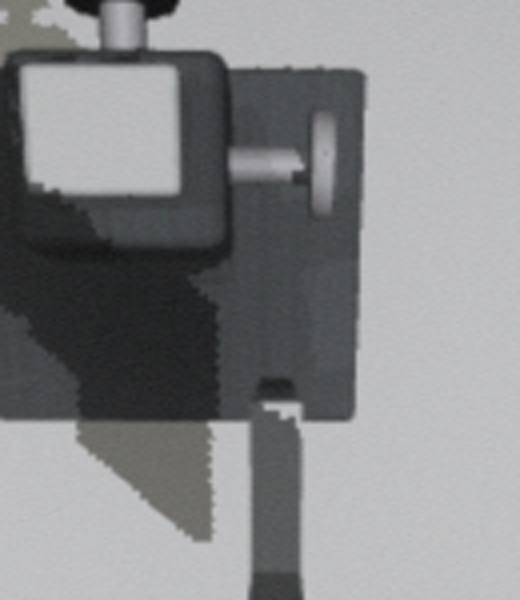

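```bash
python3 - <<'E'
from h import *
p=np.load('w7.npy',allow_pickle=True).item()
c=lambda u,v:(190+(u+.5)/4-.5,(v+.5)/3-.5)
def S(X): d=X[:2]-O; return (d@ex*1e3).round(1),(d@ey*1e3).round(1)
z0=.261-.1656
for n,uv,z in [('barL',c(252,403),z0+.142),('barR',c(301,403),z0+.142),('tabL',c(249,572),z0+.196),('tabR',c(302,572),z0+.196),('collar',c(229,165),.197),('headin',c(311,165),.197),('pinTop',c(270,148),.1985),('pinBot',c(270,181),.1985),('postTL',c(22,66),.228),('postTR',c(178,66),.228),('postBL',c(26,195),.228),('postBR',c(181,195),.228),('footR1',c(363,72),.014),('footR2',c(354,418),.014)]:
    print(n,S(atz(p,uv,z)))
E
```

```text
barL (np.float64(22.0), np.float64(-52.3))
barR (np.float64(29.4), np.float64(-52.3))
tabL (np.float64(22.5), np.float64(-72.8))
tabR (np.float64(28.3), np.float64(-72.9))
collar (np.float64(17.6), np.float64(-0.5))
headin (np.float64(32.0), np.float64(-0.5))
pinTop (np.float64(24.8), np.float64(2.8))
pinBot (np.float64(24.8), np.float64(-4.2))
postTL (np.float64(-10.8), np.float64(10.6))
postTR (np.float64(11.7), np.float64(10.6))
postBL (np.float64(-11.8), np.float64(-12.1))
postBR (np.float64(11.5), np.float64(-12.1))
footR1 (np.float64(54.4), np.float64(72.4))
footR2 (np.float64(54.1), np.float64(-73.5))
```

Request:
{"name": "carry_out", "arguments": {"rows": [[[-1,-0.1,0,0,0],[-1,0.2,1,0,0],[-1,0.2,1,0,0],[-1,0.2,1,0,0],[-1,0.2,1,0,0],[-1,0.2,1,0,0],[-1,0.2,1,0,0],[-1,0.15,0.5,0,0],[-1,0,0,0,0],[-1,0,0,0,0]]]}}

```text
clock: 10.3
position: [0.6228, 0.1296, 0.2602]
ee_rot: [0.0, 0.995, -0.104, -0.0]
contact_force: [-0.3, 0.8, -1.7]
width: 0.0072
```

```bash
python3 - <<'E'
from h import *
st()
p=shot('wrist','w8.png'); np.save('w8.npy',p,allow_pickle=True)
j=cv2.imread('pics/w8.png')
cv2.imwrite('pics/w8c.png',cv2.resize(j[0:200,190:320],None,fx=4,fy=3,interpolation=cv2.INTER_CUBIC))
E
```

```text
t 10.3 w 0.0072 pos [0.6228 0.1296 0.2602] yaw -11.96 F [-0.32  0.75 -1.73] M [ 0.039  0.033 -0.027] stand xy 0.0242 -0.0453
```

View pics/w8c.png

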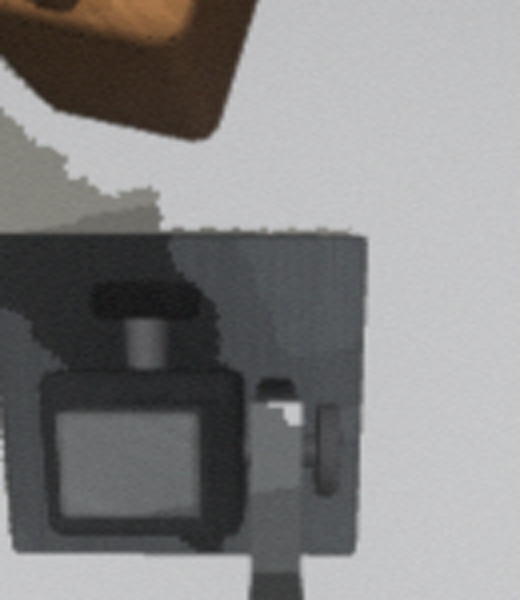

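Request:
{"name": "carry_out", "arguments": {"rows": [[[-1,0,0,-0.3,0],[-1,0,0,-0.3,0],[-1,0,0,-0.3,0],[-1,0,0,0,0]]]}}

```text
clock: 10.75
position: [0.6224, 0.1294, 0.2506]
ee_rot: [0.0, 0.995, -0.105, -0.001]
contact_force: [-0.5, 0.1, -2.6]
width: 0.0072
```

Request:
{"name": "carry_out", "arguments": {"rows": [[[-1,0,0,-0.1,0],[-1,0,0,0,0]]]}}

```text
clock: 10.95
position: [0.6228, 0.1297, 0.2502]
ee_rot: [0.0, 0.995, -0.104, 0.0]
contact_force: [0.5, -0.0, -1.2]
width: 0.0074
```

Request:
{"name": "carry_out", "arguments": {"rows": [[[-1,0,0,-0.1,0],[-1,0,0,0,0]]]}}

```text
clock: 11.15
position: [0.6228, 0.1297, 0.2493]
ee_rot: [0.0, 0.995, -0.104, -0.0]
contact_force: [0.6, -0.3, -2.6]
width: 0.007
```

Request:
{"name": "carry_out", "arguments": {"rows": [[[-1,0,0,-0.1,0],[-1,0,0,0,0]]]}}

```text
clock: 11.35
position: [0.6228, 0.1297, 0.2482]
ee_rot: [0.0, 0.995, -0.104, -0.0]
contact_force: [-0.4, -0.1, -1.8]
width: 0.0075
```

Request:
{"name": "carry_out", "arguments": {"rows": [[[-1,0,0,-0.1,0],[-1,0,0,0,0]]]}}

```text
clock: 11.55
position: [0.6227, 0.1297, 0.2472]
ee_rot: [0.0, 0.995, -0.104, -0.0]
contact_force: [0.3, 0.6, -2.7]
width: 0.0072
```

Request:
{"name": "carry_out", "arguments": {"rows": [[[-1,0,0,-0.05,0],[-1,0,0,0,0]]]}}

```text
clock: 11.75
position: [0.6228, 0.1297, 0.2467]
ee_rot: [0.0, 0.995, -0.104, -0.0]
contact_force: [0.2, -0.3, -1.9]
width: 0.0068
```

Request:
{"name": "carry_out", "arguments": {"rows": [[[-1,0,0,-0.05,0],[-1,0,0,0,0]]]}}

```text
clock: 11.95
position: [0.6228, 0.1297, 0.2462]
ee_rot: [0.0, 0.995, -0.104, -0.0]
contact_force: [0.5, -0.0, -2.1]
width: 0.0072
```

Request:
{"name": "carry_out", "arguments": {"rows": [[[-1,0,0,-0.05,0],[-1,0,0,0,0]]]}}

```text
clock: 12.15
position: [0.6228, 0.1297, 0.2457]
ee_rot: [0.0, 0.995, -0.104, -0.0]
contact_force: [0.1, 0.1, -2.2]
width: 0.0069
```

Request:
{"name": "carry_out", "arguments": {"rows": [[[-1,0,0,-0.05,0],[-1,0,0,0,0]]]}}

```text
clock: 12.35
position: [0.6228, 0.1297, 0.2456]
ee_rot: [-0.0, 0.995, -0.104, 0.0]
contact_force: [-0.0, -0.2, -1.3]
width: 0.0075
```

Request:
{"name": "carry_out", "arguments": {"rows": [[[-1,0,0,-0.05,0],[-1,0,0,0,0]]]}}

```text
clock: 12.55
position: [0.6229, 0.1297, 0.2454]
ee_rot: [0.0, 0.995, -0.104, 0.0]
contact_force: [-0.0, -1.5, 1.4]
width: 0.0069
```

Request:
{"name": "carry_out", "arguments": {"rows": [[[-1,0,0,-0.05,0],[-1,0,0,0,0]]]}}

```text
clock: 12.75
position: [0.6229, 0.1296, 0.2452]
ee_rot: [0.0, 0.995, -0.104, 0.001]
contact_force: [-1.5, -1.3, 4.5]
width: 0.0075
```

Request:
{"name": "carry_out", "arguments": {"rows": [[[-1,0.05,0,0.3,0],[-1,0,0,0,0],[-1,0.1,0.5,0,0],[-1,0.11,0.5,0,0],[-1,0.1,0.5,0,0],[-1,0.11,0.5,0,0],[-1,0,0,0,0]]]}}

```text
clock: 13.45
position: [0.6277, 0.1507, 0.2471]
ee_rot: [-0.0, 0.995, -0.104, 0.0]
contact_force: [-0.4, 0.2, -2.4]
width: 0.0073
```

```bash
python3 - <<'E'
from h import *
st()
E
```

```text
t 13.45 w 0.0073 pos [0.6277 0.1507 0.2471] yaw -11.92 F [-0.37  0.21 -2.35] M [-0.    -0.067  0.013] stand xy 0.0246 -0.0236
```

Request:
{"name": "carry_out", "arguments": {"rows": [[[-1,0.11,0.5,0,0],[-1,0.1,0.5,0,0],[-1,0.11,0.5,0,0],[-1,0,0,0,0]]]}}

```text
clock: 13.85
position: [0.6309, 0.1656, 0.2473]
ee_rot: [-0.0, 0.995, -0.104, 0.0]
contact_force: [0.2, -0.0, -3.7]
width: 0.0073
```

Request:
{"name": "carry_out", "arguments": {"rows": [[[-1,0.1,0.4,0,0],[-1,0.07,0.35,0,0],[-1,0,0,0,0]]]}}

```text
clock: 14.15
position: [0.6325, 0.1727, 0.2473]
ee_rot: [-0.0, 0.995, -0.104, 0.0]
contact_force: [-0.1, 0.3, -1.8]
width: 0.0072
```

```bash
python3 - <<'E'
from h import *
st()
p=shot('wrist','w9.png'); np.save('w9.npy',p,allow_pickle=True)
j=cv2.imread('pics/w9.png')
cv2.imwrite('pics/w9c.png',cv2.resize(j[60:260,190:320],None,fx=4,fy=3,interpolation=cv2.INTER_CUBIC))
E
```

```text
t 14.15 w 0.0072 pos [0.6325 0.1727 0.2473] yaw -11.95 F [-0.08  0.3  -1.77] M [-0.013  0.006 -0.032] stand xy 0.0248 -0.0011
```

View pics/w9c.png

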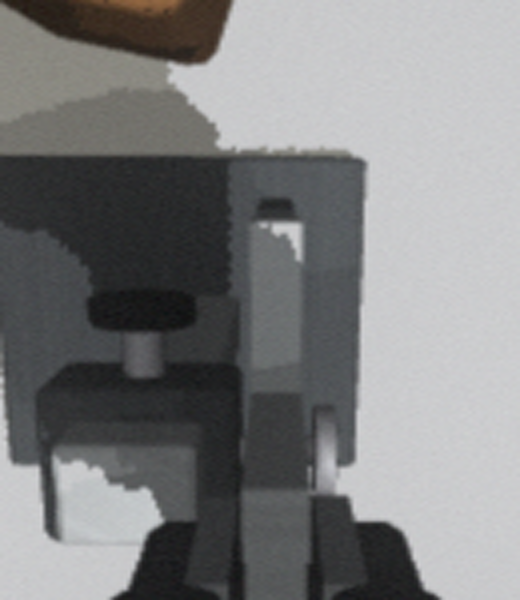

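```bash
python3 - <<'E'
from h import *
p=np.load('w9.npy',allow_pickle=True).item()
c=lambda u,v:(190+(u+.5)/4-.5,60+(v+.5)/3-.5)
def S(X): d=X[:2]-O; return (d@ex*1e3).round(1),(d@ey*1e3).round(1)
for n,uv,z in [('bar',c(276,221),.2237),('headtop',c(325,405),.1965),('collar far edge',c(140,365),.21),('postfar',c(125,428),.228),('post near',c(125,545),.228),('screw',c(140,292),.196),('foot',c(360,160),.014)]:
    print(n,S(atz(p,uv,z)))
E
```

```text
bar (np.float64(24.6), np.float64(58.9))
headtop (np.float64(33.8), np.float64(12.0))
collar far edge (np.float64(1.0), np.float64(25.7))
postfar (np.float64(0.5), np.float64(16.3))
post near (np.float64(-0.6), np.float64(-10.9))
screw (np.float64(-0.1), np.float64(40.5))
foot (np.float64(53.2), np.float64(73.1))
```

Request:
{"name": "carry_out", "arguments": {"rows": [[[-1,0.02,0.1,0,0],[-1,0,0,-0.1,0],[-1,0,0,-0.1,0],[-1,0,0,-0.1,0],[-1,0,0,0,0]]]}}

```text
clock: 14.7
position: [0.6325, 0.1731, 0.2441]
ee_rot: [0.0, 0.995, -0.104, -0.0]
contact_force: [0.1, 0.4, -2.3]
width: 0.0074
```

Request:
{"name": "carry_out", "arguments": {"rows": [[[-1,0,0,-0.1,0],[-1,0,0,-0.1,0],[-1,0,0,-0.1,0],[-1,0,0,-0.1,0],[-1,0,0,0,0]]]}}

```text
clock: 15.2
position: [0.6325, 0.1732, 0.2401]
ee_rot: [0.0, 0.995, -0.104, -0.0]
contact_force: [0.3, -0.5, -1.8]
width: 0.007
```

Request:
{"name": "carry_out", "arguments": {"rows": [[[-1,0,0,-0.1,0],[-1,0,0,0,0]]]}}

```text
clock: 15.4
position: [0.6326, 0.1732, 0.2392]
ee_rot: [0.0, 0.995, -0.104, -0.0]
contact_force: [-0.4, -0.2, -2.6]
width: 0.007
```

Request:
{"name": "carry_out", "arguments": {"rows": [[[-1,0,0,-0.1,0],[-1,0,0,0,0]]]}}

```text
clock: 15.6
position: [0.6326, 0.1732, 0.2382]
ee_rot: [0.0, 0.995, -0.104, -0.0]
contact_force: [-0.3, -0.8, -1.9]
width: 0.0071
```

Request:
{"name": "carry_out", "arguments": {"rows": [[[-1,0,0,-0.1,0],[-1,0,0,0,0]]]}}

```text
clock: 15.8
position: [0.6327, 0.1732, 0.2376]
ee_rot: [-0.0, 0.995, -0.104, 0.0]
contact_force: [-0.7, -1.2, -1.9]
width: 0.0071
```

Request:
{"name": "carry_out", "arguments": {"rows": [[[-1,0,0,-0.05,0],[-1,0,0,0,0]]]}}

```text
clock: 16.0
position: [0.6327, 0.1733, 0.2375]
ee_rot: [-0.0, 0.995, -0.104, 0.0]
contact_force: [-1.4, -0.5, 1.0]
width: 0.007
```

Request:
{"name": "carry_out", "arguments": {"rows": [[[-1,0,0,-0.05,0],[-1,0,0,0,0]]]}}

```text
clock: 16.2
position: [0.6328, 0.1733, 0.2373]
ee_rot: [-0.0, 0.995, -0.104, 0.001]
contact_force: [-1.4, -0.4, 5.5]
width: 0.0074
```

```bash
python3 - <<'E'
from h import *
st()
E
```

```text
t 16.2 w 0.0074 pos [0.6328 0.1733 0.2373] yaw -11.98 F [-1.37 -0.45  5.45] M [-0.028  0.28  -0.001] stand xy 0.0249 -0.0005
```

Request:
{"name": "carry_out", "arguments": {"rows": [[[-1,0,0,0.03,0],[-1,0,0,0,0],[-0.8,0,0,0,0],[-0.6,0,0,0,0],[-0.4,0,0,0,0],[-0.2,0,0,0,0],[0,0,0,0,0],[0,0,0,0,0],[0,0,0,0,0]]]}}

```text
clock: 17.1
position: [0.6327, 0.1732, 0.2366]
ee_rot: [0.0, 0.995, -0.104, 0.0]
contact_force: [0.3, 0.2, 0.1]
width: 0.0428
```

```bash
python3 - <<'E'
from h import *
st()
p=shot('wrist','w10.png')
p=shot('scene','s10.png'); i=cv2.imread('pics/s10.png'); cv2.imwrite('pics/s10c.png',cv2.resize(i[150:300,250:400],None,fx=4,fy=4,interpolation=cv2.INTER_CUBIC))
E
```

```text
t 17.1 w 0.0428 pos [0.6327 0.1732 0.2366] yaw -11.97 F [0.34 0.2  0.07] M [ 0.023 -0.065 -0.043] stand xy 0.0248 -0.0006
```

View pics/w10.png

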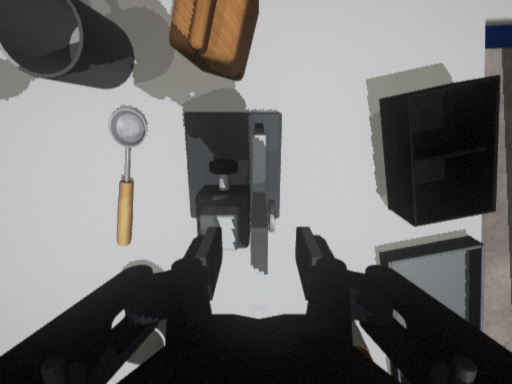

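View pics/s10c.png

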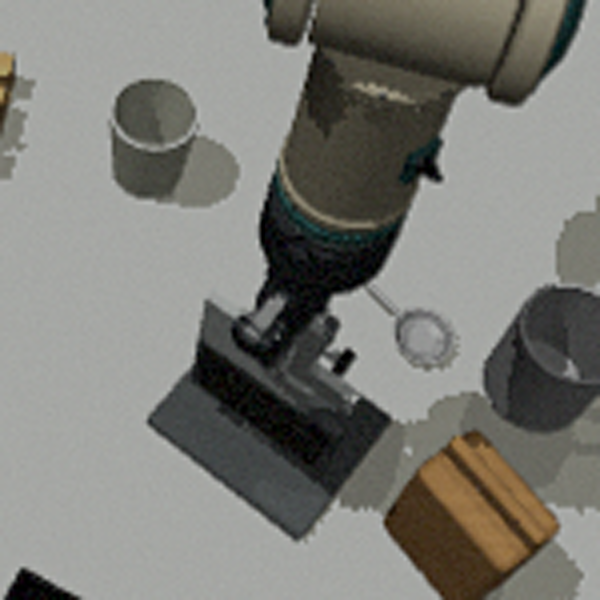

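Request:
{"name": "carry_out", "arguments": {"rows": [[[0.2,0,0,0.5,0],[0.2,0,0,1.5,0],[0.2,0,0,3,0],[0.2,0,0,4,0],[0.2,0,0,4,0],[0.2,-3,-2,0,0],[0.2,-4,-3,0,0],[0.2,-4,-3,0,0],[0.2,-3,-3,0,0],[0.2,0,0,0,0],[0.2,0,0,0,0]]]}}

```text
clock: 18.3
position: [0.4924, 0.0629, 0.3678]
ee_rot: [-0.0, 0.994, -0.105, 0.001]
contact_force: [-0.3, -0.1, -0.7]
width: 0.0515
```

```bash
python3 - <<'E'
from h import *
st()
p=shot('wrist','w11.png')
j=cv2.imread('pics/w11.png'); cv2.imwrite('pics/w11b.png',cv2.resize(j[:260],None,fx=1.5,fy=1.5,interpolation=cv2.INTER_CUBIC))
p=shot('scene','s11.png'); i=cv2.imread('pics/s11.png'); cv2.imwrite('pics/s11c.png',cv2.resize(i[150:300,250:400],None,fx=4,fy=4,interpolation=cv2.INTER_CUBIC))
E
```

```text
t 18.3 w 0.0515 pos [0.4924 0.0629 0.3678] yaw -12.05 F [-0.29 -0.11 -0.67] M [-0.047 -0.025  0.009] stand xy -0.0897 -0.1374
```

View pics/w11b.png

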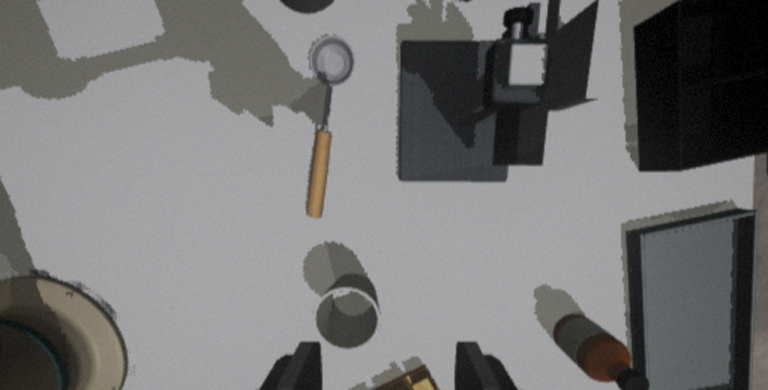

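View pics/s11c.png

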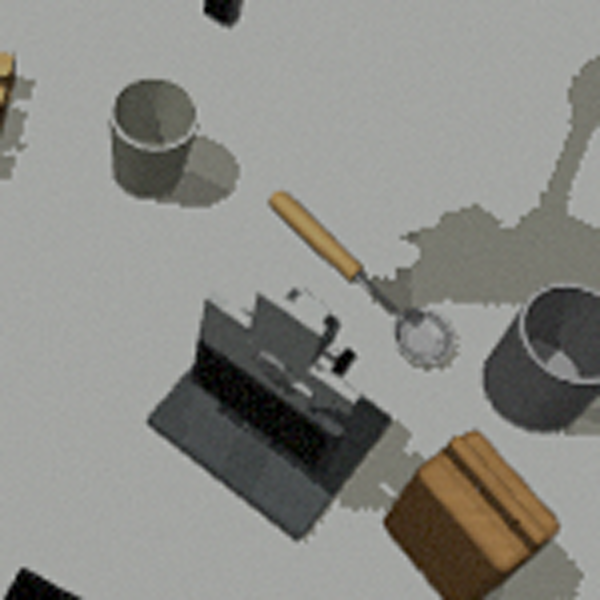

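View pics/s11.png

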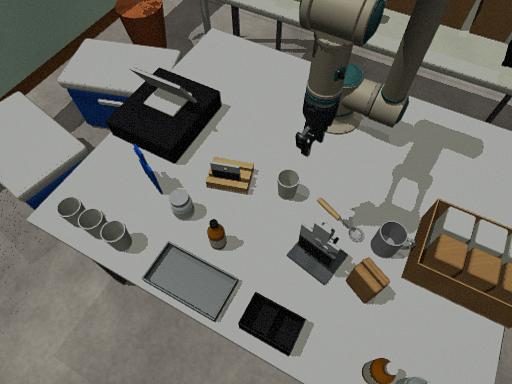

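```bash
python3 - <<'E'
from h import *
S=CAL['scene']; i=cv2.imread('pics/s11.png'); b=cv2.resize(i[150:300,250:400],None,fx=4,fy=4,interpolation=cv2.INTER_CUBIC)
for roll,col in [(0,(0,0,255)),(5,(0,255,0))]:
  c,s=np.cos(np.radians(roll)),np.sin(np.radians(roll)); P=[]
  for y,z in [(-60,0),(60,0),(60,80),(32,80),(32,109),(-6,109),(-6,128),(6,128),(6,120),(60,120),(60,142),(24,142),(24,196),(-24,196),(-24,142),(-60,142)]:
    dy,dz=y,z-124; Y=c*dy-s*dz; Z=s*dy+c*dz
    xy=O+.0285*ex+Y*1e-3*ey; P.append([*xy,.196+Z*1e-3])
  uv=(proj(S,np.array(P))-[250,150]+.5)*4
  cv2.polylines(b,[uv.round().astype(int)],True,col,1)
cv2.imwrite('pics/s11o.png',b)
st()
E
```

```text
t 18.4 w 0.0516 pos [0.4935 0.0637 0.3669] yaw -11.96 F [-0.5   0.89 -0.58] M [0.085 0.015 0.054] stand xy -0.0888 -0.1365
```

View pics/s11o.png

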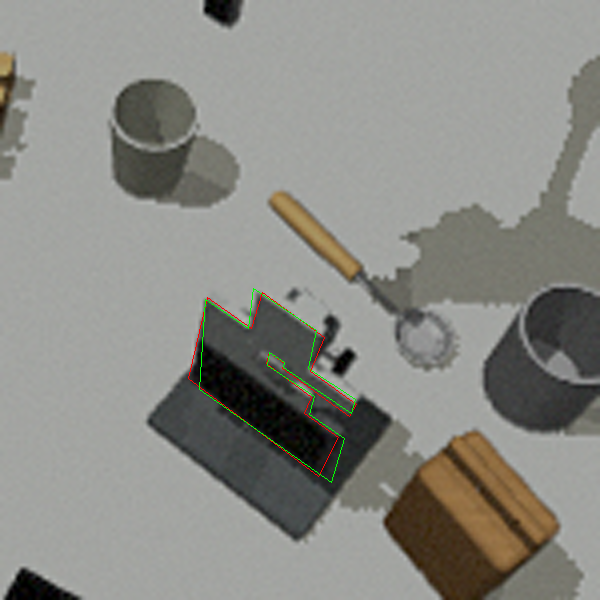

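Request:
{"name": "carry_out", "arguments": {"rows": [[[0.2,0,0,0,0],[0.2,0,0,0,0],[0.2,0,0,0,0],[0.2,0,0,0,0],[0.2,0,0,0,0]]]}}

```text
clock: 18.9
position: [0.4928, 0.0634, 0.3665]
ee_rot: [0.0, 0.995, -0.104, -0.0]
contact_force: [0.8, -0.1, 1.0]
width: 0.0511
```

```bash
python3 - <<'E'
from h import *
p=shot('scene','s12.png'); a=cv2.imread('pics/s11.png').astype(int); b=cv2.imread('pics/s12.png').astype(int)
d=np.abs(cv2.blur((a-b).astype(np.float32),(3,3))).max(2)[215:290,285:360]; print('max change in board region',d.max(), (d>20).sum())
st(); print(manip.sign_off())
E
```

```text
max change in board region 11.777778 0
t 18.95 w 0.0515 pos [0.4927 0.0633 0.3665] yaw -11.96 F [-0.05 -0.15  0.44] M [-0.002 -0.017  0.001] stand xy -0.0894 -0.137
the job is handed in; nothing more can be done
None
```

The price board is hanging on the stand's pin with the pin in the notch. I handed the job in at about 19 s of the 64 s allowed.

- **Fitting it:** I gripped the board by its tab, lifted it out of the rack and turned it parallel to the stand. The upper lip touched the pin at 2–5 N, which put the pin's axis at about 196 mm; the cameras had given 197 mm. I raised the board 1.5 mm clear of the pin, slid it sideways until the pin was at the notch, and lowered it.
- **Seating:** The board met the pin about 8 mm below the lip contact, which matches the notch depth. I let go only after the force showed the pin was carrying the board.
- **Last checks:** The force read about zero after release, and the gripper stood well clear. In the scene picture the board matches an upright board drawn at the pin, to within about 2°. It did not move between two pictures taken 0.6 s apart. In the last full scene picture the other things stood where they were at the start.

No check failed. Two measurements of where the board sat in the grip differed by about 1 mm, which is within the notch's clearance.

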